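# Pry open the field meter's cover and start it

### The arm

A 6-joint arm with a two-finger parallel gripper is mounted at the origin on the work surface. World frame = base frame: x ahead of the robot, y to its left, z up, the work surface at z = 0. Lengths are in m, angles in rad, forces in N, time in s.
With the tool pointing down it reaches from about 0.25 to 0.775 m from the base axis. Payload 4 kg.
Tool frame: the origin (TCP) lies midway between the tips of the shut fingers; the grasp point (between the pads) lies 19 mm behind it; z points along the fingers, y is the line along which they close (so a half turn about z gives the same grasp; the last joint's range is limited). The gripper opens to 94 mm and grips with 3 to 60 N. Pads are 16 mm wide; open, the fingers measure 119 mm over their backs; the gripper's body (75 mm by 177 mm) begins 78 mm behind the grasp point.
Start: joints at [1.029, 0.087, 1.371, -0, 1.684, -0.103], TCP at [0.234, 0.498, 0.206] pointing down, gripper open.
Joint ranges: [-3.1, 3.1], [-0.76, 2.03], [0.27, 2.55], [-1.08, 4.22], [0.17, 2.65], [-2.57, 2.57]. Speed limits (rad/s): [2.79, 2.79, 3.14, 3.14, 3.14, 3.14].

### API

Orientations are given as [roll, pitch, yaw] about the fixed x, y, z axes, in that order (R = Rz(yaw) Ry(pitch) Rx(roll)).
In Python, from bench import robot gives the robot as it stands. The module is installed in compiled form; this text tells all that it offers.
- The arm moves only by the tool arm_command, never from a script. Its argument "targets" is a list of rows, each a list of 4 numbers: the shift along the world's x, y, z as a fraction of full scale, then the turn about the world's z as a fraction of full scale. A call has 1 to 8 rows; each row is the pose to reach, as a shift and turn from the pose commanded when the call began; what a row does not reach only later rows make up. Full scale, the value 1, is 0.5 m for a shift and 120 degrees for a turn. A row lasts 1/12 s, in which the tool goes at most 41.7 mm and 7.16 degrees, less where a joint would pass 70% of its speed; a pose out of reach is approached as far as the arm can. A call with a number of a shift or a turn outside -1 to 1 is refused whole. A call with a gripper value outside its range is refused whole. "claw" is the closure, from 0 (fully open) to 1 (shut), set as the call begins (left out, the last holds). The fingers move at their own pace and stop on an object; the grip force is fixed at half the most. Time passes only in rows, so rows that repeat a pose let the fingers close. It gives the time, the measured TCP pose, the force, the opening and the grip force at its end, in the units of the state.
- robot.get_obs(): the state, without advancing time (a new reading comes with each control period).
- robot.snapshot(name): name is "side" or "top"; returns the picture (480x640x3 uint8, red, green, blue); there is no depth.
- robot.camera_info(name): a dict with "vfov" (degrees; the focal length in pixels is half the picture's height over the tangent of half this angle, whatever the lens; pixels are square), "cx", "cy" (the principal point, pixels), "extrinsics" (4x4, takes a point from camera to world coordinates). Camera axes: x right, y up, looking along -z (the intrinsics and any distortion apply to the point x, -y, -z); pixel columns grow to the right and rows downward; lengths in m; the calibration is good to about 2 mm. A picture is of the moment at which its call begins. camera_info takes no time and is no camera call.
- robot.close_job(): hands the job in; it is judged then, once.
The state is a dict: "time": time; "joint_positions": joint angles; "qvel": joint speeds; "joint_torque": joint torques, N m; "tool_pos": TCP position; "ee_rot": TCP orientation; "wrist_force": force on the tool from outside, world axes, zero at the start; "wrist_torque": the same for the moment, N m; "width": finger opening in m; "finger_force": force on a finger pad.
Only numpy, scipy, OpenCV 4.12 (cv2) and the standard library are available. Lean on these libraries where they do the work, as an engineer would, in place of code of your own. Each camera call takes 0.05 s, during which the arm holds its last target. There are 200 camera calls.

### The job

The water meter's black flip cover is too snug for fingers: take the orange-handled pry blade from the white tray, lever the cover up by its yellow edge with the blade and swing it open until it stands upright or leans back beyond that, never touching the cover with the gripper or arm. Then press the green start button under it fully down, and leave the blade lying wholly inside its tray, with the cover still open and the bottle, vials and blue pot not disturbed.

Things in the scene. Friction and masses are not known exactly. Their poses are not given: they have to be found in the camera images.
- meter: Fixed solid grey meter, blue band, 130 (x) x 220 (y) x 66 mm high. Origin: centre of underside; its front, with the slot, faces its -x. The +y half has a flip cover over a bay (x -65 to +35, y +5 to +90 mm, floor 45 mm above the table), walled at sides and back by the 66 mm high case: the shut cover lies flush, reachable only from the front. The other half has screen and keys.
- slot (a point): Centre of the slot's mouth at the meter's front (meter frame -65, +47.5, +53.5 mm), axes as the meter's. Slot 85 wide (y), 9 mm high: below, a fixed yellow sill, top 49 mm above the table, 15 mm deep from the front (a fulcrum); above, the shut cover's underside at 58 mm. Behind the sill 13 mm are free under the cover; the button's near side is 38 mm in from the mouth.
- cover (a joint): Angle of the black flip cover (plate 96 mm hinge to yellow front edge x 81 wide x 7 thick) in rad: 0 shut (level), 1.57 upright, 2.05 fully open stop. The cover's front edge rises and swings towards the meter's +x. The hinge is stiff (0.18 Nm, about 2.5 N up needed at the edge) and the cover stays wherever it is left.
- cover_hinge (a point): Middle of the hinge line: 33 mm towards the meter's +x from the meter's centre, 98 mm in from the slot's mouth, 58 mm above the table; the hinge runs along the meter's y. Axes turn with the cover.
- cover_edge (a point): Middle of the cover's front edge, at its underside; 2 mm in from the slot's mouth when shut. Moves with the cover.
- start_button (a joint): Travel of the green start button in m: 0 released, 0.005 fully down. It springs back; about 2 N starts it, 5 N holds it fully down.
- button_top (a point): Top centre of the round green button, 24 mm diameter, 54 mm above the table when released (9 mm above the bay floor), 50 mm in from the slot's mouth, at mid-width of the bay. Pressed straight down.
- blade: Loose pry blade, 90 g, 170 mm long along its x. Orange box handle 100 long x 16 wide (y) x 24 mm high (x -90 to +10 mm), then a flat dark steel blade 14 wide x 3 mm thick at mid-height (12 mm above the underside) to x +80 mm. Origin: on the underside, mid-width. It lies on the tray floor, 5 mm above the table, tip towards the meter's side, flat of the blade level.
- blade_tip (a point): Middle of the blade's free end, x +80 mm, 12 mm above the blade tool's underside.
- blade_end (a point): Middle of the handle's back end, x -90 mm, 12 mm above the blade tool's underside.
- tray: Fixed shallow white tool tray, 230 (x) x 150 (y) x 18 mm high, walls and floor 5 mm thick. Origin: centre of its underside.
- bottle: Bystander: amber bottle, 80 mm diameter, 160 mm tall, loose. Origin: centre of its underside.
- vial_a: Bystander: glass vial with metal cap, 42 mm diameter, 70 mm tall, loose. Origin: centre of its underside.
- vial_b: Bystander: second such glass vial. Origin: centre of its underside.
- pot: Bystander: blue screw-top pot, 68 mm diameter, 65 mm tall, loose. Origin: centre of its underside.
Not all that is in view belongs to the job. There is more than one size of the blade; the job needs the smallest.

How it is judged:
By the outcome, as a careful person would: the job done as asked, in the order asked, and still so for the second after the job is handed in, with the robot touching nothing.
It also fails if it takes over 56 s, if anything falls off the work surface, if the arm or the gripper's body presses on something with over 40 N, if the wrist force passes 120 N, or if a joint passes its speed limit or range.

## Working session

There is one attempt and no reset: what is moved stays moved. The work goes in short steps, Python scripts to look and compute and a tool call to move; the robot and the scene stay as the last step left them, time stands still between calls to the robot, and variables do not carry over. Pictures are saved under pics/ and viewed, at most 10 in all, crops included, and the job is handed in when it is done.

Besides the shell and the picture viewer there is one more tool, called after ">>>" as a command line: name --pt "numbers of a row" for each row, then --argument value for the rest. arm_command: Moves the arm, as the interface text tells. Shift numbers are shares of 0.5 m and turn numbers shares of 120 degrees, none past 1 either way. Its arguments: {"type":"object","properties":{"targets":{"type":"array"},"claw":{"type":"number"}},"required":["targets"]}

```bash
mkdir -p pics
python3 - <<'E'
from bench import robot
import cv2,numpy as np
for n in("top","side"):
    im=robot.snapshot(n); cv2.imwrite(f"pics/{n}0.png",im[...,::-1]); i=robot.camera_info(n)
    print(n,{k:(np.round(v,4).tolist() if k=="extrinsics" else v) for k,v in i.items()})
o=robot.get_obs();print(o["time"],o["tool_pos"],o["ee_rot"],o["width"])
E
```

```text
top {'vfov': 46.741572516607675, 'cx': 324.3738351158048, 'cy': 232.9068429176108, 'extrinsics': [[-0.0203, 0.9907, -0.1348, 0.3168], [-0.9998, -0.0206, -0.001, 0.0597], [-0.0037, 0.1347, 0.9909, 1.593], [0.0, 0.0, 0.0, 1.0]]}
side {'vfov': 47.61178931711162, 'cx': 328.1524337005936, 'cy': 240.24165943134446, 'extrinsics': [[0.9794, 0.1654, -0.1157, 0.3971], [-0.201, 0.7446, -0.6365, -0.7653], [-0.0191, 0.6467, 0.7625, 1.0245], [0.0, 0.0, 0.0, 1.0]]}
0.1 [0.23343023 0.49747599 0.20444413] [-3.13966506e+00 -2.12271206e-04  2.70275705e+00] 0.09398505697442885
```

View pics/top0.png

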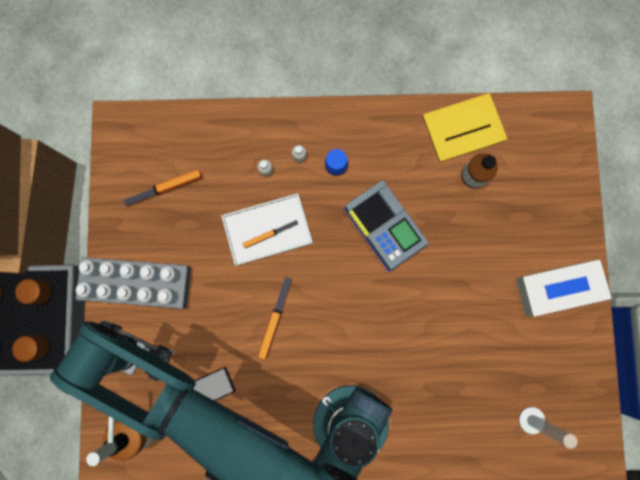

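View pics/side0.png

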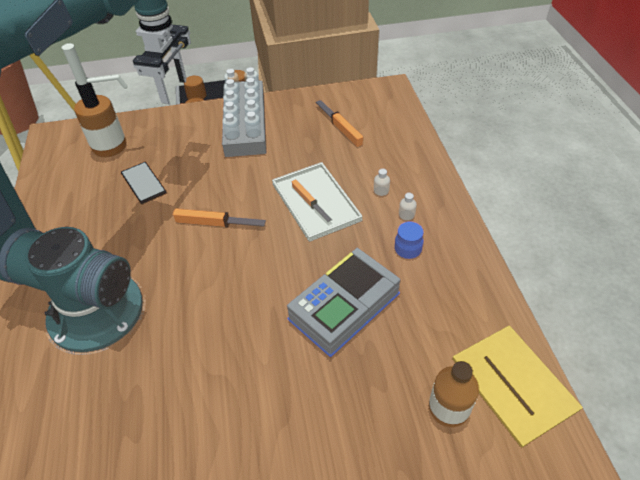

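The orange-handled tools in the top view are at (163,188), (270,234) and (275,320). The one at (270,234) lies in the white tray and is the shortest, so it fits the description. I'll confirm it in an enlarged crop.

Run:
```python
import cv2,numpy as np
t=cv2.imread("pics/top0.png");s=cv2.imread("pics/side0.png")
a=cv2.resize(t[175:275,215:435],None,fx=3.6,fy=3.6,interpolation=cv2.INTER_CUBIC)
b=cv2.resize(s[155:360,265:425],None,fx=2.9,fy=2.9,interpolation=cv2.INTER_CUBIC)
cv2.imwrite("pics/ct.png",a);cv2.imwrite("pics/cs.png",b)
```

```text
(no output)
```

View pics/ct.png

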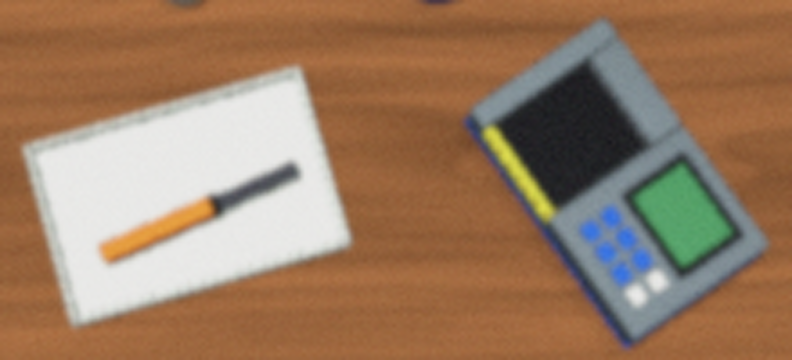

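View pics/cs.png

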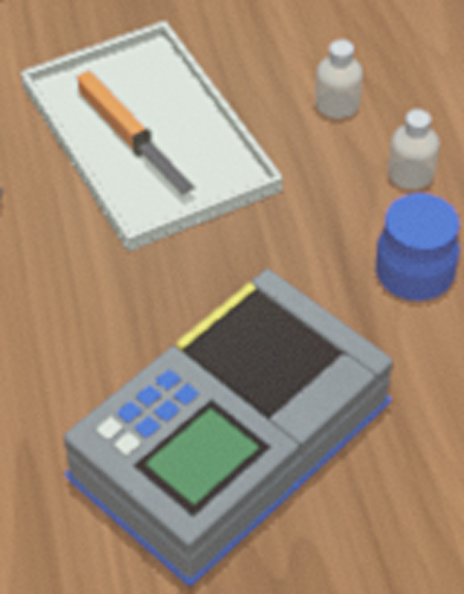

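The crops show a tray at top (217-312, 195-265) holding the small blade: end at (243,245), tip at (297,221). It is clearly the smallest of the three. The yellow slot edge runs (351,210) to (367,235) in the top view. Next I fit the poses from both views.

```bash
cat > h.py <<'E'
from bench import robot
import numpy as np,cv2
from scipy.optimize import least_squares
I={n:robot.camera_info(n) for n in("top","side")}
def proj(n,P):
    i=I[n];E=np.array(i["extrinsics"]);f=240/np.tan(np.radians(i["vfov"])/2)
    p=(np.atleast_2d(P)-E[:3,3])@E[:3,:3]
    return np.c_[i["cx"]+f*p[:,0]/-p[:,2],i["cy"]+f*p[:,1]/p[:,2]]
def ray(n,uv,z):
    i=I[n];E=np.array(i["extrinsics"]);f=240/np.tan(np.radians(i["vfov"])/2)
    d=E[:3,:3]@[(uv[0]-i["cx"])/f,-(uv[1]-i["cy"])/f,-1];o=E[:3,3]
    return o+d*(z-o[2])/d[2]
def pose(p,L):
    c,s=np.cos(p[2]),np.sin(p[2]);L=np.array(L,float)
    return np.c_[p[0]+c*L[:,0]-s*L[:,1],p[1]+s*L[:,0]+c*L[:,1],L[:,2]]
T=lambda a:(np.array(a,float)+.5)/3.6-.5+[215,175]
S=lambda a:(np.array(a,float)+.5)/2.9-.5+[265,155]
def fit(L,obs,p0):
    r=least_squares(lambda p:np.concatenate([(proj(n,pose(p,L))-uv).ravel() for n,uv in obs.items()]),p0)
    return r.x,r.fun.reshape(-1,2)
E
python3 - <<'E'
from h import *
np.set_printoptions(precision=4,suppress=True)
t=robot.get_obs()["tool_pos"];print("tcp px",proj("top",t),proj("side",t))
M=[[-.065,.11,.066],[.065,.11,.066],[.065,-.11,.066],[-.065,-.11,.066]]
mt=T([(472,115),(605,20),(768,240),(630,335)]);ms=S([(267,270),(390,365),(190,543),(68,440)])
R=[[-.115,.075,.018],[.115,.075,.018],[.115,-.075,.018],[-.115,-.075,.018]]
rt=T([(24,147),(299,67),(351,242),(75,325)]);rs=S([(22,72),(165,23),(282,183),(130,243)])
# tray corner order in the side view: TL,TR..: far-left=(24,147)
for n,u in(("top",rt),("side",rs)):print(n,[ray(n,a,.018)[:2].round(4).tolist() for a in u],"meter",[ray(n,a,.066)[:2].round(4).tolist() for a in(mt if n=="top" else ms)])
bt=T([(103,253),(297,168)]);bs=S([(85,80),(189,190)])
for n,u in(("top",bt),("side",bs)):print(n,"blade",[ray(n,a,z)[:2].round(4).tolist() for a,z in zip(u,(.02,.0185))])
for n,(uv) in dict(vial1=(265,163),vial2=(299,149),pot=(337,159)).items():print(n,ray("top",uv,.065))
print("bottle",ray("top",(489,162),.16))
for nm,o in(("both",dict(top=mt,side=ms)),("top",dict(top=mt)),("side",dict(side=ms))):
    x,f=fit(M,o,[.55,0,-1]);print(nm,x,np.degrees(x[2]),f.round(1).tolist())
E
```

```text
tcp px [[149.1006 346.287 ]] [[174.4412  92.5358]]
top [[0.5878, 0.3566], [0.6483, 0.136], [0.5059, 0.0967], [0.4445, 0.3157]] meter [[0.5974, 0.0], [0.6705, -0.1057], [0.4951, -0.2249], [0.4242, -0.1163]]
side [[0.4462, 0.3172], [0.5887, 0.3542], [0.6475, 0.1289], [0.5067, 0.0903]] meter [[0.6018, -0.0014], [0.6699, -0.1107], [0.4931, -0.2265], [0.424, -0.1252]]
top blade [[0.501, 0.2932], [0.5662, 0.1387]]
side blade [[0.5014, 0.2916], [0.5672, 0.138]]
vial1 [0.7274 0.2249 0.065 ]
vial2 [0.7661 0.1283 0.065 ]
pot [0.7347 0.0212 0.065 ]
bottle [ 0.692  -0.3784  0.16  ]
both [ 0.5474 -0.1137 -0.978 ] -56.0357058874668 [[-0.6, -1.7], [0.1, -1.5], [1.5, 0.9], [1.9, 1.6], [-0.1, -1.1], [1.6, -2.1], [-0.1, 1.2], [-2.3, -1.2]]
top [ 0.547  -0.1117 -0.9779] -56.03130377189682 [[-1.4, -1.5], [-0.6, -1.4], [0.8, 1.1], [1.1, 1.7]]
side [ 0.5475 -0.1153 -0.9785] -56.06675515481922 [[0.1, -0.5], [1.9, -1.5], [0.1, 1.9], [-2.1, -0.6]]
```

>>> arm_command --pt "0.605 -0.578 0 -0.348" --pt "0.605 -0.578 0 -0.348" --pt "0.605 -0.578 0 -0.348" --pt "0.605 -0.578 0 -0.348" --pt "0.605 -0.578 0 -0.348" --pt "0.605 -0.578 -0.1 -0.348" --pt "0.605 -0.578 -0.15 -0.348" --pt "0.605 -0.578 -0.2 -0.348" --claw 0.57

```text
time: 0.77
tool_pos: [0.4701, 0.2727, 0.1611]
ee_rot: [3.138, 0.0, 1.973]
wrist_force: [0.9, 1.4, 0.2]
width: 0.0441
finger_force: 0.0
```

Run:
```python
from h import *
print("boundary",ray("top",T((216,204)),.022),ray("side",S((143,142)),.022))
```

```text
boundary [0.53803363 0.20320141 0.022     ] [0.53854966 0.20001051 0.022     ]
```

>>> arm_command --pt "0 0 0 0" --pt "0 0 0 0"

```text
time: 0.93
tool_pos: [0.4676, 0.2723, 0.1575]
ee_rot: [-3.136, -0.0, 1.97]
wrist_force: [-0.3, 1.0, 0.4]
width: 0.0406
finger_force: 0.0
```

>>> arm_command --pt "0.135 -0.126 -0.1 0" --pt "0.135 -0.126 -0.215 0" --pt "0.135 -0.126 -0.215 0" --pt "0.135 -0.126 -0.215 0" --pt "0.135 -0.126 -0.215 0" --pt "0.135 -0.126 -0.215 0"

```text
time: 1.43
tool_pos: [0.5343, 0.2123, 0.0523]
ee_rot: [-3.14, -0.001, 1.975]
wrist_force: [-0.0, -0.0, -0.0]
width: 0.0405
finger_force: 0.0
```

Run:
```python
from h import *
for k in range(3):
    o=robot.get_obs();print(o["tool_pos"],o["ee_rot"])
a=robot.snapshot("top")[165:285,205:345,::-1];b=robot.snapshot("side")[130:260,250:400,::-1]
f=lambda x:cv2.resize(x,(400,400*x.shape[0]//x.shape[1]),interpolation=2)
a,b=f(a),f(b);h=min(len(a),len(b));cv2.imwrite("pics/g1.png",np.hstack([a[:h],b[:h]]))
print(proj("top",o["tool_pos"]),proj("side",o["tool_pos"]))
```

```text
[0.53432376 0.21226193 0.05227725] [-3.13985354e+00 -1.20236385e-03  1.97457320e+00]
[0.53432376 0.21226193 0.05227725] [-3.13985354e+00 -1.20236385e-03  1.97457320e+00]
[0.53432376 0.21226193 0.05227725] [-3.13985354e+00 -1.20236385e-03  1.97457320e+00]
[[270.41772343 231.196819  ]] [[310.98930957 192.1764107 ]]
```

View pics/g1.png

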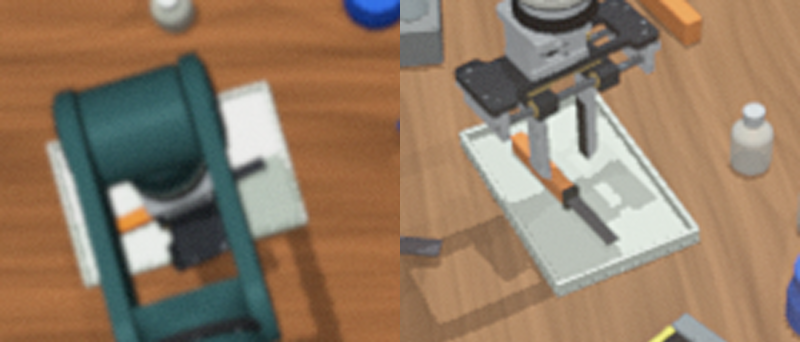

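The picture shows the fingers straddling the handle (side crop, near (560,170)), and the gripper's wide side lies along the closing line. Now I descend and close.

>>> arm_command --pt "0.001 -0.004 -0.04 0" --pt "0.001 -0.004 -0.07 0" --pt "0.001 -0.004 -0.084 0" --pt "0.001 -0.004 -0.086 0" --pt "0.001 -0.004 -0.086 0"

```text
time: 1.95
tool_pos: [0.5361, 0.2102, 0.0109]
ee_rot: [3.14, 0.0, 1.975]
wrist_force: [0.2, 0.4, 1.3]
width: 0.0403
finger_force: 0.0
```

>>> arm_command --pt "0 0 0 0" --pt "0 0 0 0" --pt "0 0 0 0" --pt "0 0 0 0" --pt "0 0 0 0" --pt "0 0 0 0" --pt "0 0 0 0" --claw 1

```text
time: 2.53
tool_pos: [0.5362, 0.2093, 0.0103]
ee_rot: [3.141, 0.0, 1.974]
wrist_force: [-0.8, 0.2, 4.4]
width: 0.0158
finger_force: 30.0
```

>>> arm_command --pt "0 0 0.06 0" --pt "0 0 0.12 0" --pt "-0.05 -0.1 0.2 0" --pt "-0.102 -0.2 0.2 0.05" --pt "-0.102 -0.29 0.2 0.091" --pt "-0.102 -0.29 0.2 0.091" --pt "-0.102 -0.29 0.2 0.091" --pt "-0.102 -0.29 0.2 0.091"

```text
time: 3.2
tool_pos: [0.4846, 0.0626, 0.1095]
ee_rot: [3.141, 0.0, 2.16]
wrist_force: [0.1, 0.0, -0.4]
width: 0.016
finger_force: 30.0
```

>>> arm_command --pt "0 0 -0.05 0" --pt "0 0 -0.1 0" --pt "0 0 -0.125 0" --pt "0 0 -0.125 0" --pt "0 0 -0.125 0"

```text
time: 3.62
tool_pos: [0.4841, 0.0652, 0.0458]
ee_rot: [-3.139, -0.002, 2.166]
wrist_force: [0.9, 0.3, -0.2]
width: 0.0158
finger_force: 30.0
```

Run:
```python
from h import *
o=robot.get_obs();print(o["tool_pos"],o["ee_rot"],o["width"])
a=robot.snapshot("top")[195:275,290:410,::-1];b=robot.snapshot("side")[190:320,270:420,::-1]
f=lambda x:cv2.resize(x,(400,400*x.shape[0]//x.shape[1]),interpolation=2)
a,b=f(a),f(b);a=np.vstack([a,np.zeros((len(b)-len(a),400,3),np.uint8)]);cv2.imwrite("pics/g2.png",np.hstack([a,b]))
m=np.array([np.cos(-.978),np.sin(-.978),0])
tip=o["tool_pos"]+.0773*m+[0,0,.007]
for q in(tip,[.5505,-.0332,.0535]):
  t,s=proj("top",q)[0],proj("side",q)[0];print(q,(t-[290,195])*400/120,(s-[270,190])*400/150+[400,0])
```

```text
[0.48409791 0.06524222 0.0458453 ] [-3.13945206e+00 -1.89326034e-03  2.16587875e+00] 0.015783473446315508
[0.52728406 0.00113101 0.0528453 ] [186.09854085 123.68460459] [545.75205177 176.10935241]
[0.5505, -0.0332, 0.0535] [226.23869818  95.39370347] [580.70872569 202.02629081]
```

View pics/g2.png

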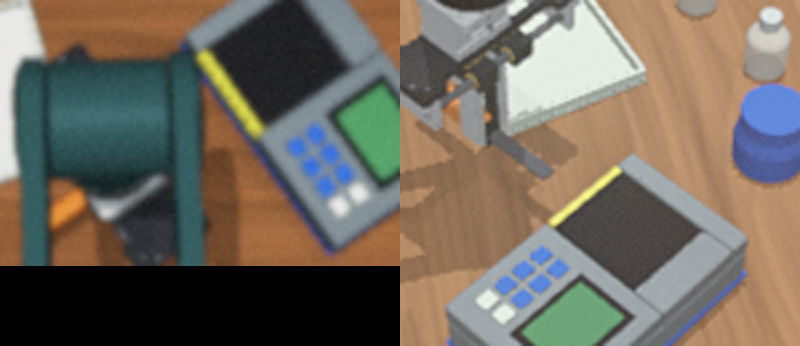

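The side crop shows the tip at (547,173) against a predicted (546,176), and the yellow edge centred near (586,197), so the alignment is good. Inserting.

>>> arm_command --pt "0.02 -0.03 0 0" --pt "0.04 -0.06 0 0" --pt "0.046 -0.068 0 0" --pt "0.052 -0.077 0 0" --pt "0.057 -0.085 0 0" --pt "0.062 -0.092 0 0" --pt "0.066 -0.098 0 0" --pt "0.066 -0.098 0 0"

```text
time: 4.38
tool_pos: [0.5181, 0.015, 0.0471]
ee_rot: [3.141, 0.0, 2.164]
wrist_force: [-0.8, 0.1, -1.2]
width: 0.0155
finger_force: 30.0
```

>>> arm_command --pt "0 0 0.012 0" --pt "0 -0.001 0.022 0" --pt "0.001 -0.002 0.034 0" --pt "0.003 -0.005 0.048 0" --pt "0.005 -0.008 0.061 0" --pt "0.008 -0.013 0.074 0" --pt "0.012 -0.018 0.086 0" --pt "0.012 -0.018 0.086 0"

```text
time: 5.05
tool_pos: [0.525, 0.0057, 0.092]
ee_rot: [3.139, 0.002, 2.164]
wrist_force: [-2.1, 0.4, -2.0]
width: 0.0157
finger_force: 30.0
```

Run:
```python
from h import *
b=robot.snapshot("side")[170:320,270:420,::-1]
cv2.imwrite("pics/g3.png",cv2.resize(b,(500,500),interpolation=2))
```

```text
(no output)
```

View pics/g3.png

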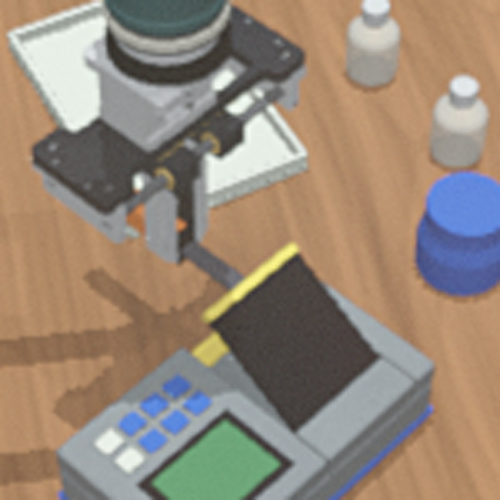

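The cover is up about 30° on the blade, with its yellow edge at (255,285) in the crop. The blade has not slipped in the grip. I keep following the arc.

>>> arm_command --pt "0.004 -0.006 0.012 0" --pt "0.009 -0.013 0.023 0" --pt "0.014 -0.021 0.034 0" --pt "0.02 -0.03 0.043 0" --pt "0.026 -0.039 0.052 0" --pt "0.033 -0.049 0.059 0" --pt "0.04 -0.059 0.065 0" --pt "0.047 -0.069 0.07 0"

```text
time: 5.77
tool_pos: [0.5476, -0.0289, 0.1255]
ee_rot: [-3.141, -0.0, 2.164]
wrist_force: [-1.2, 1.7, -2.7]
width: 0.0158
finger_force: 30.0
```

>>> arm_command --pt "0.008 -0.012 0.005 0" --pt "0.015 -0.023 0.008 0" --pt "0.023 -0.034 0.009 0" --pt "0.031 -0.046 0.01 0" --pt "0.038 -0.057 0.01 0" --pt "0.046 -0.069 0.008 0" --pt "0.054 -0.08 0.005 0" --pt "0.061 -0.091 0 0"

```text
time: 6.43
tool_pos: [0.5785, -0.0745, 0.1252]
ee_rot: [3.141, 0.001, 2.164]
wrist_force: [-2.5, 2.7, -1.3]
width: 0.0157
finger_force: 30.0
```

Run:
```python
from h import *
b=robot.snapshot("side")[170:320,270:420,::-1]
cv2.imwrite("pics/g4.png",cv2.resize(b,(500,500),interpolation=2))
```

```text
(no output)
```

View pics/g4.png

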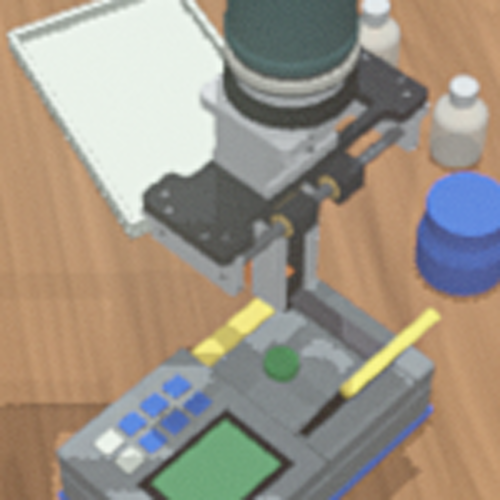

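The cover edge is now well past the hinge, leaning back around 110°, and the green button shows at (282,362). I retract and return the blade to the tray.

>>> arm_command --pt "-0.04 0.06 0 0" --pt "-0.08 0.12 0 0" --pt "-0.112 0.166 0 0" --pt "-0.1 0.25 0 0" --pt "-0.09 0.33 0 -0.03" --pt "-0.084 0.41 0 -0.06" --pt "-0.084 0.49 0 -0.091" --pt "-0.084 0.566 0 -0.091"

```text
time: 7.15
tool_pos: [0.537, 0.211, 0.1258]
ee_rot: [3.138, 0.002, 1.972]
wrist_force: [0.7, -0.0, -1.3]
width: 0.0156
finger_force: 30.0
```

>>> arm_command --pt "0 0 -0.06 0" --pt "0 0 -0.13 0" --pt "0 0 -0.18 0" --pt "0 0 -0.21 0" --pt "0 0 -0.222 0" --pt "0 0 -0.226 0" --pt "0 0 -0.229 0" --pt "0 0 -0.229 0"

```text
time: 7.82
tool_pos: [0.5373, 0.2093, 0.0121]
ee_rot: [3.138, 0.001, 1.974]
wrist_force: [0.5, -0.2, -0.6]
width: 0.0156
finger_force: 30.0
```

Now open to about 40 mm, rise, and close again.

>>> arm_command --pt "0 0 0 0" --pt "0 0 0 0" --pt "0 0 0 0" --pt "0 0 0 0" --pt "0 0 0 0" --claw 0.57

```text
time: 8.23
tool_pos: [0.5361, 0.2093, 0.011]
ee_rot: [3.141, 0.0, 1.974]
wrist_force: [-1.2, 0.4, -1.1]
width: 0.04
finger_force: 0.0
```

>>> arm_command --pt "0 0 0.03 0" --pt "0 0 0.09 0" --pt "0 0 0.17 0" --pt "0 0 0.24 0" --pt "0 0 0.24 0" --pt "0 0 0.24 0"

```text
time: 8.73
tool_pos: [0.5378, 0.2098, 0.1342]
ee_rot: [3.134, 0.001, 1.974]
wrist_force: [0.3, 0.4, -0.2]
width: 0.0402
finger_force: 0.0
```

Run:
```python
from h import *
o=robot.get_obs();print(o["tool_pos"],o["ee_rot"],o["width"])
a=robot.snapshot("top")[165:275,215:415,::-1];b=robot.snapshot("side")[150:350,265:425,::-1]
a=cv2.resize(a,(400,220),interpolation=2);b=cv2.resize(b,(400,500),interpolation=2)
a=np.vstack([a,np.zeros((280,400,3),np.uint8)]);cv2.imwrite("pics/g5.png",np.hstack([a,b]))
c=np.array([.5474,-.1137,0]);R=cv2.Rodrigues(np.array([0,0,-.978]))[0]
B=c+R@[-.015,.0475,.054];print("button",B)
print((proj("side",B)-[265,150])*2.5+[400,0],(proj("top",B)-[215,165])*2)
```

```text
[0.53779373 0.20977919 0.13424191] [3.13426961e+00 9.61743824e-04 1.97398969e+00] 0.040211777706711624
button [ 0.57841539 -0.07472186  0.054     ]
[[622.79927646 320.07792559]] [[314.75762155  96.92724717]]
```

View pics/g5.png

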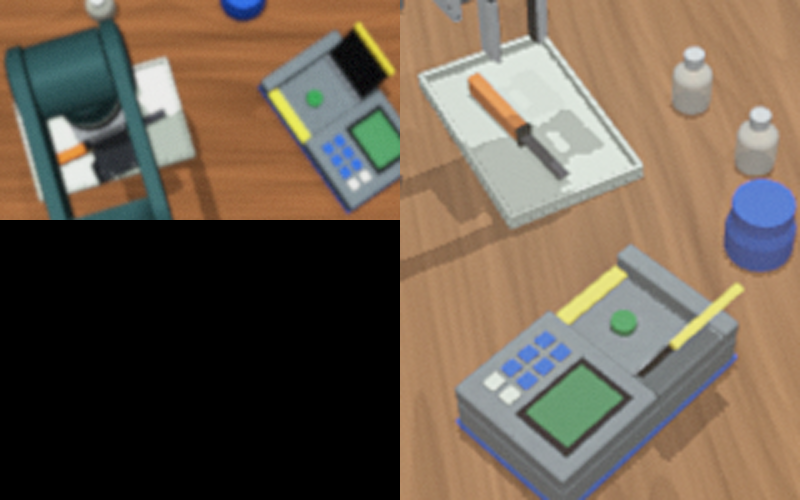

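The blade lies in the tray, the cover stands open, and the button is at (624,322) against a predicted (623,320). I go above it with the fingers shut.

>>> arm_command --pt "0.01 -0.08 0 0.03" --pt "0.02 -0.16 0 0.06" --pt "0.036 -0.24 0 0.091" --pt "0.048 -0.32 0 0.091" --pt "0.06 -0.4 0 0.091" --pt "0.072 -0.48 0 0.091" --pt "0.083 -0.567 0 0.091" --pt "0.083 -0.567 0 0.091" --claw 1

```text
time: 9.5
tool_pos: [0.5762, -0.0811, 0.1274]
ee_rot: [-3.136, -0.0, 2.157]
wrist_force: [0.1, -0.2, 0.5]
width: 0.0004
finger_force: 0.0
```

>>> arm_command --pt "0 0 -0.05 0" --pt "0 0 -0.1 0" --pt "0 0 -0.13 0" --pt "0 0 -0.145 0" --pt "0 0 -0.145 0" --pt "0 0 -0.145 0"

```text
time: 10.0
tool_pos: [0.5769, -0.0738, 0.0573]
ee_rot: [-3.141, -0.001, 2.165]
wrist_force: [-0.1, 0.1, -0.6]
width: 0.0004
finger_force: 0.0
```

>>> arm_command --pt "0.002 -0.001 -0.004 0" --pt "0.002 -0.001 -0.008 0" --pt "0.002 -0.001 -0.012 0" --pt "0.002 -0.001 -0.016 0" --pt "0.002 -0.001 -0.018 0" --pt "0.002 -0.001 -0.018 0" --pt "0.002 -0.001 -0.018 0"

```text
time: 10.58
tool_pos: [0.5794, -0.0748, 0.0502]
ee_rot: [3.139, 0.002, 2.165]
wrist_force: [1.1, 0.9, 4.7]
width: 0.0004
finger_force: 2.0
```

>>> arm_command --pt "0 0 -0.002 0" --pt "0 0 -0.004 0" --pt "0 0 -0.004 0" --pt "0 0 -0.004 0"

```text
time: 10.92
tool_pos: [0.5794, -0.0749, 0.0492]
ee_rot: [3.139, 0.002, 2.165]
wrist_force: [0.1, 2.4, 9.2]
width: 0.0006
finger_force: 4.7
```

>>> arm_command --pt "0 0 -0.002 0" --pt "0 0 -0.003 0" --pt "0 0 -0.003 0" --pt "0 0 -0.003 0"

```text
time: 11.25
tool_pos: [0.5794, -0.0749, 0.0491]
ee_rot: [3.139, 0.002, 2.165]
wrist_force: [-2.9, 1.0, 14.9]
width: 0.0002
finger_force: 7.3
```

The force climbs with almost no further motion (14.9 N at z = 0.049), so the button is bottomed. I withdraw upward and forward of the cover.

>>> arm_command --pt "0 0 0.04 0" --pt "0 0 0.1 0" --pt "0 0 0.18 0" --pt "-0.05 0.08 0.25 0" --pt "-0.1 0.15 0.3 0" --pt "-0.15 0.22 0.3 0" --pt "-0.15 0.22 0.3 0" --pt "-0.15 0.22 0.3 0"

```text
time: 11.92
tool_pos: [0.5012, 0.0384, 0.1969]
ee_rot: [3.14, -0.001, 2.169]
wrist_force: [0.7, 0.3, -0.6]
width: 0.0003
finger_force: 0.0
```

Run:
```python
from h import *
cv2.imwrite("pics/g6.png",robot.snapshot("side")[...,::-1])
```

```text
(no output)
```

View pics/g6.png

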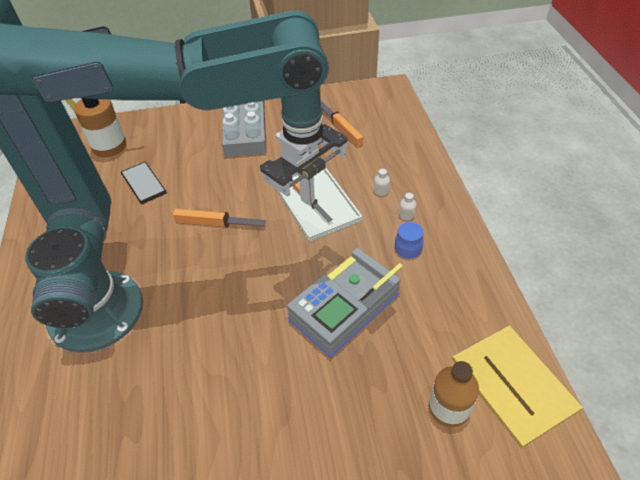

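The side view shows the cover open with its edge at (387,278), the blade in the tray at (320,205), and the vials, pot and bottle unmoved. I hand the job in.

```bash
python3 -c "
from bench import robot
print(robot.close_job())"
```

```text
the job is handed in; nothing more can be done
None
```

I levered the cover open with the blade to roughly 110°, put the blade back in its tray, then pressed the button fully down (14.9 N at the stop) with the shut fingertips; the bystanders looked unmoved in the last picture, and the job is handed in at about 12 s with no verdict returned.

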